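# Pack the hub flanges tight, alternately up and down

## Robot

A 7-joint arm with a two-finger parallel gripper is mounted at the origin on a cart in front of the work surface, level with it; the furniture and walls round the work are solid. World frame = base frame: x ahead of the robot, y to its left, z up, the work surface at z = 0. Lengths are in mm, angles in rad, forces in N, time in s.
With the tool pointing down it reaches from about 350 to 900 mm from the base axis. Payload 7.2 kg.
Tool frame: the origin (TCP) lies midway between the tips of the shut fingers; the grasp point (between the pads) lies 19 mm behind it; z points along the fingers, y is the line along which they close (so a half turn about z gives the same grasp; the last joint's range is limited). The gripper opens to 85 mm and grips with 20 to 120 N. Pads are 22 mm wide; open, the fingers measure 114 mm over their backs; the gripper's body (76 mm by 85 mm) begins 54 mm behind the grasp point. The pads swing forward as they close: fully open they stand 13 mm farther back than shut.
Start: joints at [1.171, 0.411, -0.013, 1.596, 0.006, 1.134, -0.082], TCP at [203.579, -590.918, 231.297] pointing down, gripper open.
Joint ranges: [-2.95, 2.95], [-0.29, 1.99], [-1.47, 1.44], [0.14, 2.54], [-1.03, 4.17], [0.13, 1.85], [-2.86, 2.86]. Speed limits (rad/s): [2.39, 2.39, 3.01, 3.01, 3.14, 3.14, 3.14].

## Interface

Orientations are given as a unit quaternion [w, x, y, z].
In Python, from bench import ctrl, snapshot, camera_params gives the robot as it stands.
- The arm moves only by the tool play_rows, never from a script. Its argument "series" is a list of rows, each a list of 3 entries, a list of its own where there are three numbers: the shift along the tool's x, y, z in mm, then the turn about the tool's z in rad, then the opening, from 0 (shut) to 1 (fully open). In form: [[[x, y, z], turn, claw], ...]. A call has 1 to 12 rows; each row shifts and turns the commanded pose from where the row before left it, along the tool's axes as they then stand; what a row does not reach is not made up. A row lasts 1/12 s, in which the tool goes at most 41.7 mm and 7.16 degrees, less where a joint would pass 70% of its speed; a pose out of reach is approached as far as the arm can. A call with a gripper value outside its range is refused whole. The fingers move at their own pace and stop on an object; "grip_force" is the grip in N (left out, the last holds). Time passes only in rows, so rows that do not move let the fingers close. It gives the time, the measured TCP pose, the force, the opening and the grip force at its end, in the units of the state.
- ctrl.state(): the state, without advancing time (a new reading comes with each control period).
- snapshot(name): name is "side" or "top"; returns (picture, depth): 400x640x3 uint8, red, green, blue; 400x640 float32, mm along the optical axis (not along the pixel's ray), 0 where there is no reading.
- camera_params(name): a dict with "K" (3x3 intrinsics, pixels), "origin" and "rotation" of the camera in the world. Camera axes: x right, y down, z forward; pixel columns grow to the right and rows downward; lengths in mm; the calibration is good to about 2 mm. A picture is of the moment at which its call begins. camera_params takes no time and is no camera call.
- ctrl.finish_job(): hands the job in; it is judged then, once.
The state is a dict: "time": time; "joints": joint angles; "qd": joint speeds; "joint_torque": joint torques, N m; "tcp_pos": TCP position; "orientation": TCP orientation; "ft_force": force on the tool from outside, world axes, zero at the start; "moment": the same for the moment, N m; "gripper_width": finger opening in mm; "gripper_force": force on a finger pad.
Only numpy, scipy, OpenCV 4.12 (cv2) and the standard library are available. Lean on these libraries where they do the work, as an engineer would, in place of code of your own. Each camera call takes 0.05 s, during which the arm holds its last target. There are 200 camera calls.

## Task

Pack the two loose hub flanges into the wooden tray beside the one that is already there, so that the three make a tight row of alternate ones: hub up, hub down, hub up. Put the hub-up flange flat into the empty end first, then lower the one that stands on its hub in between, its hub between the two flange discs; all three must sit flat on the tray floor, level and let go.

Things in the scene. Friction and masses are not known exactly. Their poses are not given: they have to be found in the camera images.
- tray: Low open wooden tray, fixed. Inside 172 mm (its x) by 82 mm (its y), walls 6 mm, floor 4 mm thick, rim 12 mm above the desk. Origin: centre of its underside, z up. The +x end (far) holds flange_packed; the -x end is empty: that place's centre is x = -54 mm, y = 0, the middle place's x = 0, y = 0. Three discs side by side do not fit; alternately up and down they do, with 12 mm play each way.
- flange_packed: Turned bare alloy hub flange like a hat: a disc 60 mm across, 10 mm thick, with a round hub 28 mm across, 24 mm tall on one face; 34 mm high in all, about 0.12 kg. Lies loose in the tray's +x end, disc down, hub up, its centre 51 to 55 mm from the tray's. Origin: centre of its underside (the disc's face), z up. It stays there.
- flange_hub_up: The same kind of flange, 0.08 to 0.17 kg, loose on the desk, disc down and hub up: disc from 0 to 10 mm, hub (28 mm across, the place to grip) from 10 to 34 mm above its underside. Origin: centre of its underside, z up. Goes into the tray's empty end.
- flange_hub_down: The same kind, loose on the desk, standing on its hub: hub 28 mm across from 0 to 24 mm, disc 60 mm across (grip it across its edge) from 24 to 34 mm above its underside. Origin: centre of its underside (hub's end), z up. Goes into the tray's middle as it stands, its disc over the other discs and between their hubs; there fingers have room beside it only along the tray's y.

How it is judged:
By the outcome, as a careful person would: the job done as asked, in the order asked, and still so for the second after the job is handed in, with the robot touching nothing.
It also fails if it takes over 48 s, if anything falls off the work surface, if the arm or the gripper's body presses on something with over 40 N, if the wrist force passes 120 N, or if a joint passes its speed limit or range.

## Working session

There is one attempt and no reset: what is moved stays moved. The work goes in short steps, Python scripts to look and compute and a tool call to move; the robot and the scene stay as the last step left them, time stands still between calls to the robot, and variables do not carry over. Pictures are saved under pics/ and viewed, at most 10 in all, crops included, and the job is handed in when it is done.

Besides the shell and the picture viewer there is one more tool, called after ">>>" as name(argument=value, ...) on one line, values as JSON. play_rows: Moves the arm, as the interface text tells. Its arguments: {"type":"object","properties":{"series":{"type":"array"},"grip_force":{"type":"number"}},"required":["series"]}

```bash
mkdir -p pics; cat > h.py <<'E'
import numpy as np,cv2
from bench import ctrl,snapshot,camera_params
def snap(n,name):
    p,d=snapshot(n); cv2.imwrite(f'pics/{name}.png',p[:,:,::-1]); np.savez(f'pics/{name}.npz',p=p,d=d); return p,d
def world(n,d):
    c=camera_params(n);K=np.array(c['K']);R=np.array(c['rotation']);o=np.array(c['origin'])
    v,u=np.mgrid[:d.shape[0],:d.shape[1]]
    r=np.stack([(u-K[0,2])/K[0,0],(v-K[1,2])/K[1,1],np.ones_like(d)],-1)*d[...,None]
    return r@R.T+o
E
python3 - <<'E'
from h import *
for n in('top','side'):
    p,d=snap(n,n+'0'); print(n,camera_params(n), (d>0).mean())
s=ctrl.state();print({k:np.round(v,3) for k,v in s.items()})
a=cv2.imread('pics/top0.png')
E
```

```text
top {'K': array([[439.36683242,   0.        , 316.17512436],
       [  0.        , 439.36683242, 198.9119981 ],
       [  0.        ,   0.        ,   1.        ]]), 'origin': array([440.65637681, -39.27303431, 896.73404622]), 'rotation': array([ 0.06814054, -0.70099116,  0.70887274, -0.03831054])} 0.996015625
side {'K': array([[512.02570917,   0.        , 319.1600133 ],
       [  0.        , 512.02570917, 203.59801932],
       [  0.        ,   0.        ,   1.        ]]), 'origin': array([ 401.07522526, -564.12284382,  689.657327  ]), 'rotation': array([-0.36511882,  0.91527752, -0.15707616,  0.06543996])} 0.99590625
{'time': np.float64(0.1), 'joints': array([ 1.171,  0.412, -0.013,  1.597,  0.006,  1.134, -0.082]), 'qd': array([ 0.001, -0.002, -0.   , -0.002, -0.   , -0.001,  0.   ]), 'joint_torque': array([ 3.0000e-03, -6.0183e+01,  6.8500e-01, -3.0008e+01,  1.4000e-02,
        7.0000e-03,  0.0000e+00]), 'tcp_pos': array([ 203.411, -590.513,  230.531]), 'orientation': array([-0.001,  0.986,  0.165, -0.   ]), 'ft_force': array([ 0.746,  0.09 , -0.658]), 'moment': array([-0.017, -0.072,  0.025]), 'gripper_force': np.float64(0.0), 'gripper_width': np.float64(85.42)}
```

View pics/top0.png

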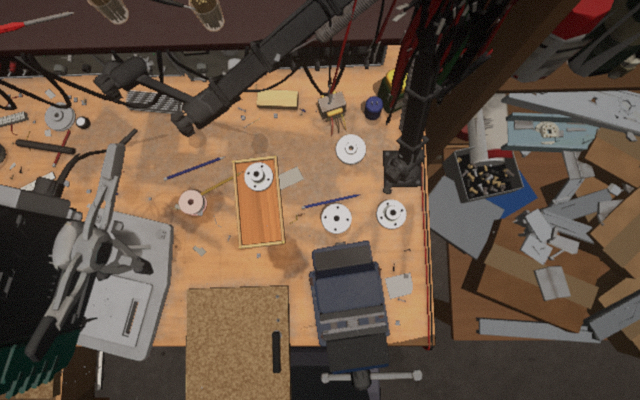

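View pics/side0.png

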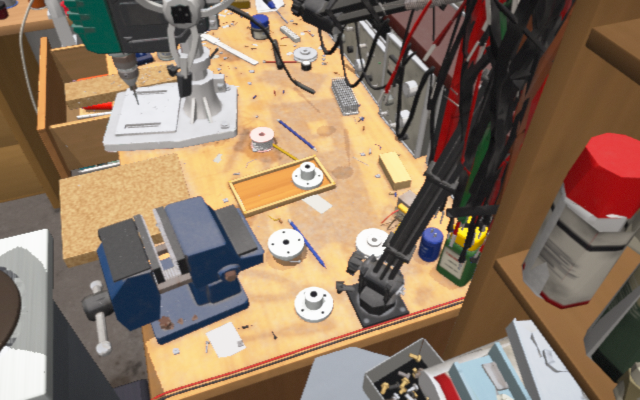

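The top view shows the tray at (259,200) with its flange at (259,176). A hub-down flange is at (337,218), a hub-up one at (391,213), and a flat disc-like thing at (351,149). The side view shows the same at (285,243), (314,303) and (373,243), with a vise and a lamp post nearby.

```bash
cat > h.py <<'E'
import numpy as np,cv2
from scipy.spatial.transform import Rotation as Ro
from bench import ctrl,snapshot,camera_params
def snap(n,name):
    p,d=snapshot(n); cv2.imwrite(f'pics/{name}.png',p[:,:,::-1]); np.savez(f'pics/{name}.npz',p=p,d=d); return p,d
def cam(n):
    c=camera_params(n);return np.array(c['K']),Ro.from_quat(np.roll(c['rotation'],-1)).as_matrix(),np.array(c['origin'])
def world(n,d):
    K,R,o=cam(n)
    v,u=np.mgrid[:d.shape[0],:d.shape[1]]
    r=np.stack([(u-K[0,2])/K[0,0],(v-K[1,2])/K[1,1],np.ones_like(d)],-1)*d[...,None]
    return r@R.T+o
def blobs(n,W,zlo,zhi,roi,amin=15):
    """connected regions with height in range: pixel box, circle fit (min enclosing) of world xy"""
    m=((W[...,2]>zlo)&(W[...,2]<zhi)).astype(np.uint8)
    mm=np.zeros_like(m);x0,y0,x1,y1=roi;mm[y0:y1,x0:x1]=m[y0:y1,x0:x1]
    k,l,st,ce=cv2.connectedComponentsWithStats(mm)
    for i in range(1,k):
        if st[i,4]<amin: continue
        P=W[l==i]; c,r=cv2.minEnclosingCircle(P[:,:2].astype(np.float32))
        b=(P.min(0)+P.max(0))/2
        print(n,(zlo,zhi),'px',ce[i].round(),'n',st[i,4],'circ',np.round(c,1),round(r,1),'mean',P.mean(0).round(1),'mid',b.round(1)[:2])
E
python3 - <<'E'
from h import *
for n,roi in(('top',(170,120,430,260)),('side',(220,120,420,330))):
    d=np.load(f'pics/{n}0.npz')['d'];W=world(n,d)
    for z in((28,45),(5,18)): blobs(n,W,*z,roi,25)
    if n=='top':
        for u,v in((210,215),(300,240),(351,149),(337,218),(391,213),(391,203),(259,176),(260,230),(237,160),(355,250),(360,300),(405,170),(320,100),(373,105),(330,108),(192,202),(375,205)): print((u,v),W[v,u].round())
E
```

```text
top (28, 45) px [393. 158.] n 32 circ [ 649.6 -158.7] 15.8 mean [ 653.1 -158.    34.3] mid [ 649.7 -158.6]
top (28, 45) px [412. 173.] n 98 circ [ 623.8 -189.9] 24.3 mean [ 621.1 -193.6   36.3] mid [ 623.5 -189.9]
top (28, 45) px [257. 174.] n 159 circ [625.8 116.2] 14.6 mean [624.6 116.   37.3] mid [625.3 116.3]
top (28, 45) px [196. 196.] n 43 circ [584.2 242.5] 15.4 mean [582.3 241.2  29. ] mid [583.4 240.8]
top (28, 45) px [184. 199.] n 54 circ [576.5 266.1] 16.6 mean [575.9 264.7  28.9] mid [576.5 264.2]
top (28, 45) px [194. 208.] n 45 circ [558. 243.] 14.8 mean [558.3 244.   29.3] mid [557.7 244.1]
top (28, 45) px [336. 218.] n 712 circ [534.1 -43.3] 30.2 mean [533.9 -42.9  33.7] mid [533.9 -43.1]
top (28, 45) px [393. 212.] n 163 circ [ 544.1 -153.4] 14.1 mean [ 543.7 -153.3   33.8] mid [ 544.1 -153.2]
top (5, 18) px [351. 148.] n 642 circ [680.9 -74.5] 31.2 mean [680.2 -74.5  12.4] mid [680.7 -74.3]
top (5, 18) px [388. 156.] n 157 circ [ 656.  -156.8] 25.4 mean [ 662.  -151.6    9. ] mid [ 656.1 -156.8]
top (5, 18) px [256. 192.] n 1541 circ [572.7 131. ] 108.7 mean [591.7 
[... 2296 characters left out ...]
 86 circ [851.3 132.9] 28.8 mean [851.2 128.4  11.1] mid [851.9 132.9]
side (5, 18) px [289. 183.] n 1415 circ [572.3 117.2] 101.5 mean [585.4 113.7  10.1] mid [572.2 120.2]
side (5, 18) px [393. 177.] n 182 circ [786.4  79.3] 46.2 mean [778.8  61.6  11.6] mid [786.   79.3]
side (5, 18) px [371. 241.] n 662 circ [678.6 -72.5] 31.9 mean [674.6 -71.5  11.8] mid [678.2 -71.5]
side (5, 18) px [374. 308.] n 1021 circ [ 629.7 -179.4] 58.0 mean [ 626.5 -192.1    9.1] mid [ 629.5 -178.7]
side (5, 18) px [314. 307.] n 712 circ [ 542.7 -153.1] 30.5 mean [ 540.  -158.9    9.1] mid [ 542.5 -153.2]
side (5, 18) px [235. 308.] n 178 circ [ 423.2 -116.6] 25.3 mean [ 425.1 -123.7   12.6] mid [ 424.2 -116.9]
```

```bash
python3 - <<'E'
from h import *
H=np.full((50,56),-999.)
Ws={}
for n in('top','side'):
    d=np.load(f'pics/{n}0.npz')['d'];W=world(n,d);Ws[n]=W
    P=W[d>0]
    i=((P[:,0]-0)//20).astype(int);j=((P[:,1]+700)//20).astype(int)
    ok=(i>=0)&(i<50)&(j>=0)&(j<56)&(P[:,2]<700)
    np.maximum.at(H,(i[ok],j[ok]),P[ok,2])
print('rows x(20mm) from 880 down; cols y from +320 to -700; cm, .=unseen')
for a in range(44,-1,-1): print('%4d'%(a*20),' '.join('..' if h<-900 else '%2d'%round(h/10) for h in H[a][50::-1]))
for n in Ws:
    W=Ws[n];p=np.load(f'pics/{n}0.npz')['p']
    hsv=cv2.cvtColor(p,cv2.COLOR_RGB2HSV)
    m=(W[...,2]>7)&(W[...,2]<17)&(abs(W[...,0]-568)<110)&(abs(W[...,1]-117)<58)&(np.hypot(W[...,0]-624.5,W[...,1]-116.5)>34)
    r=cv2.minAreaRect(W[m][:,:2].astype(np.float32));print(n,m.sum(),r, W[m][:,2].mean())
    b=cv2.boxPoints(r);print(b.round(1).tolist())
s=ctrl.state();q=s['orientation'];print(Ro.from_quat(np.roll(q,-1)).as_matrix().round(3))
E
```

```text
rows x(20mm) from 880 down; cols y from +320 to -700; cm, .=unseen
 880 .. .. .. .. .. .. .. .. .. .. .. .. .. .. .. .. .. .. .. .. .. .. ..  0  0  0 .. .. .. .. .. .. .. .. .. .. .. .. .. .. .. .. .. .. .. .. .. .. .. .. ..
 860 19 19 .. .. .. .. .. .. .. .. 19 18 19 18  9 10  9 10  9  9 10 10  9 10  0 .. .. .. .. -5 .. 27 27 25 .. .. .. .. .. .. .. .. .. .. .. .. .. .. .. .. ..
 840 15 19 20 20 20 20 20 20 20 20 20 18 19 19 10  0  5 10  9  0 10 10  0  0  0 .. .. .. .. .. .. .. 23 23 23 .. .. .. .. 25 .. .. .. .. .. .. .. .. .. .. ..
 820  5  0  5 16 19 16 16 15 16 15  0  1 35 36 37 35  0  0  0  0  0  0  0  0 .. .. .. .. .. -9 39 .. .. 23 23 .. .. -8 -8 .. -8 .. .. .. .. .. .. .. .. .. ..
 800 34 34 36 34 34 35 35 35 34  2 34 34 34 34 34 34 34  0 34 34 34  0  8 11 11 11 .. .. .. -8 43 .. .. 23 23 23 .. -7 -8 .. .. .. .. .. .. .. .. -7 .. .. ..
 780 34 34 39 39 34 34 35 35 35 38 38 34 34 34 34 34 34 34 34 34 34 34 34 34 11 17 16 .. .. 31 45 .. 41  5 34 23 35 33 -7 -7 -7 -8 .. .. .. .. .. .. .. .. ..
 760 34 34 39 40 34 34 34 34 39 41 41 34 34 34 34 34 37 34 40 34 34 34 34 34 15 37 36
[... 6313 characters left out ...]
 -74 -74 -74 -74 -74 -74 -74 -74 -74 -74 -75 -74 -74 -74
top 838 ((573.6887817382812, 119.03900909423828), (183.94400024414062, 97.27484893798828), 5.7770304679870605) 11.104770262636638
[[477.29998779296875, 158.1999969482422], [487.1000061035156, 61.400001525878906], [670.0999755859375, 79.9000015258789], [660.2999877929688, 176.6999969482422]]
side 838 ((572.292236328125, 118.85386657714844), (184.6145782470703, 97.86065673828125), 5.085162162780762) 9.881011573738933
[[476.0, 159.39999389648438], [484.70001220703125, 61.900001525878906], [668.5999755859375, 78.30000305175781], [659.9000244140625, 175.8000030517578]]
[[ 0.945  0.326 -0.001]
 [ 0.326 -0.945  0.001]
 [-0.    -0.001 -1.   ]]
```

```bash
python3 - <<'E'
from h import *
for n in('top','side'):
    d=np.load(f'pics/{n}0.npz')['d'];W=world(n,d);P=W[d>0]
    m=(P[:,2]>45)&(P[:,0]>500)&(P[:,0]<700)&(P[:,1]<230)&(P[:,1]>-100)&(P[:,2]<700)
    Q=P[m]; 
    c=np.array([573,119]);r=np.hypot(*(Q[:,:2]-c).T);o=np.argsort(r)
    print(n,len(Q));print(Q[o[:40:4]].round().tolist())
    cells={}
    for x,y,z in Q: cells.setdefault((int(x//20*20),int(y//20*20)),[]).append(z)
    print({k:(int(min(v)),int(max(v)),len(v)) for k,v in sorted(cells.items()) if k[0]<660 and len(v)>2})
    # lamp post
    m=(P[:,2]>45)&(P[:,0]>480)&(P[:,0]<680)&(P[:,1]<-60)&(P[:,1]>-215)&(P[:,2]<700)
    Q=P[m]
    for z in range(45,400,40):
        q=Q[(Q[:,2]>=z)&(Q[:,2]<z+40)]
        if len(q): print('post',z,q.min(0).round(),q.max(0).round(),len(q))
E
python3 -c "
import cv2
a=cv2.imread('pics/top0.png')[60:260,90:430];b=cv2.resize(a,None,fx=2.3,fy=2.3,interpolation=cv2.INTER_CUBIC);cv2.imwrite('pics/c1.png',b)"
```

```text
top 4898
[[617.0, 154.0, 338.0], [620.0, 151.0, 328.0], [617.0, 156.0, 338.0], [622.0, 149.0, 326.0], [622.0, 151.0, 326.0], [617.0, 158.0, 329.0], [618.0, 157.0, 344.0], [617.0, 158.0, 333.0], [623.0, 150.0, 335.0], [618.0, 157.0, 330.0]]
{(600, 140): (325, 344, 32), (600, 160): (325, 347, 9), (620, 120): (310, 342, 83), (620, 140): (312, 351, 270), (620, 160): (320, 351, 136), (640, 80): (336, 355, 52), (640, 100): (307, 357, 202), (640, 120): (308, 345, 280), (640, 140): (334, 347, 200), (640, 160): (335, 347, 53), (640, 220): (372, 390, 18)}
post 45 [ 595. -214.   49.] [ 662. -134.   85.] 373
post 85 [ 480. -200.   85.] [663. -61. 124.] 526
post 125 [ 636. -210.  126.] [ 680. -151.  165.] 452
post 165 [ 658. -192.  165.] [ 680. -158.  205.] 276
post 205 [ 671. -191.  205.] [ 680. -167.  228.] 57
side 2370
[[614.0, 157.0, 328.0], [617.0, 155.0, 326.0], [616.0, 157.0, 329.0], [618.0, 155.0, 334.0], [616.0, 158.0, 336.0], [616.0, 158.0, 330.0], [621.0, 153.0, 324.0], [620.0, 155.0, 326.0], [618.0, 158.0, 331.0], [623.0, 152.0, 341.0]]
{(600, 140): (323, 342, 37), (600, 160): (316, 340, 8), (620, 120): (310, 340, 105), (620, 140): (310, 343, 220), (620, 160): (313, 324, 19), (640, 80): (331, 352, 58), (640, 100): (305, 357, 225), (640, 120): (307, 342, 233), (640, 140): (338, 342, 48)}
post 45 [ 480. -212.   45.] [669. -98.  85.] 1168
post 85 [ 480. -198.   85.] [663. -61. 125.] 771
post 125 [ 634. -208.  125.] [ 680. -150.  165.] 822
post 165 [ 656. -196.  165.] [ 680. -162.  205.] 462
post 205 [ 670. -190.  205.] [ 680. -169.  230.] 113
post 245 [ 679. -179.  255.] [ 680. -172.  259.] 5
```

View pics/c1.png

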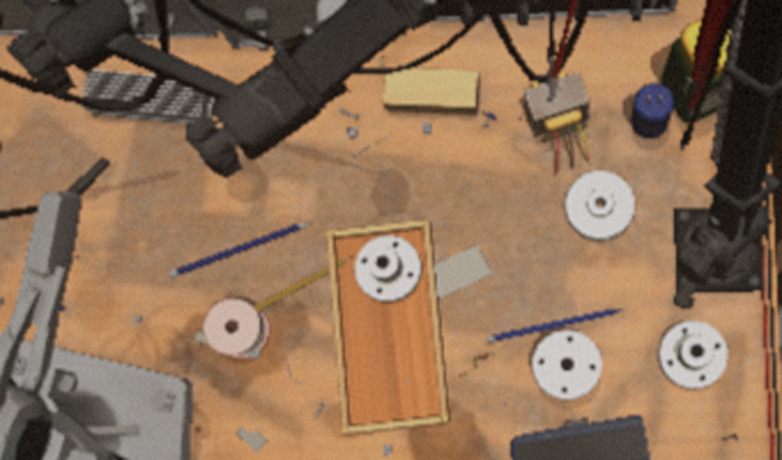

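The crop confirms the overhead lamp arm ending at about crop (215,160), north-west of the tray. The vise's top edge is at crop (580,430), just below the hub-down flange at (567,365), so I'll check that clearance.

```bash
python3 - <<'E'
from h import *
for n in('top','side'):
    d=np.load(f'pics/{n}0.npz')['d'];W=world(n,d);P=W[d>0]
    for z0 in (45,60,75,85,95,105,115,130):
        q=P[(P[:,2]>z0)&(P[:,2]<z0+15)&(P[:,0]>400)&(P[:,0]<525)&(P[:,1]<20)&(P[:,1]>-140)]
        if len(q)>3: print(n,z0,np.sort(q[:,0])[-6:].round(),len(q), 'at', q[np.argmax(q[:,0])].round())
E
```

```text
top 60 [484. 484. 485. 485. 486. 486.] 27 at [486. -54.  66.]
top 75 [432. 434. 434. 436. 436. 437.] 27 at [ 437. -116.   89.]
top 85 [486. 486. 486. 486. 486. 486.] 404 at [486. -90.  94.]
top 95 [484. 484. 484. 484. 486. 486.] 769 at [486. -92.  96.]
top 105 [475. 476. 476. 476. 476. 477.] 1130 at [477. -91. 107.]
top 115 [443. 443. 443. 445. 445. 445.] 246 at [445. -93. 115.]
top 130 [436. 436. 436. 436. 436. 438.] 164 at [ 438. -102.  132.]
side 45 [438. 438. 438. 439. 439. 439.] 152 at [439. -99.  46.]
side 60 [476. 478. 479. 480. 481. 481.] 120 at [481. -98.  75.]
side 75 [481. 482. 482. 482. 482. 482.] 366 at [482. -97.  89.]
side 85 [484. 484. 484. 484. 485. 485.] 642 at [485. -93.  93.]
side 95 [482. 482. 483. 483. 483. 484.] 1281 at [484. -94.  95.]
side 105 [474. 474. 474. 474. 475. 475.] 1354 at [475. -96. 108.]
side 115 [441. 441. 442. 442. 442. 443.] 360 at [443. -99. 115.]
side 130 [434. 434. 434. 434. 435. 435.] 216 at [ 435. -104.  131.]
```

>>> play_rows(series=[[[0, 0, 0], 0.08, 1], [[0, 0, 0], 0.08, 1], [[0, 0, 0], 0.08, 1], [[10, -10, 0], 0, 1], [[20, -21, 0], 0, 1], [[20, -21, 0], 0, 1], [[20, -21, 0], 0, 1], [[20, -21, 0], 0, 1], [[20, -21, 0], 0, 1], [[20, -21, 0], 0, 1], [[20, -21, 0], 0, 1], [[20, -21, 0], 0, 1]], grip_force=40)

```text
time: 1.1
tcp_pos: [357.5, -395.6, 231.2]
orientation: [-0.0, 0.999, 0.048, -0.0]
ft_force: [0.1, -0.1, 0.1]
gripper_width: 85.5
gripper_force: 0.0
```

>>> play_rows(series=[[[20, -21, 0], 0, 1], [[20, -21, 0], 0, 1], [[20, -21, 0], 0, 1], [[20, -21, 0], 0, 1], [[20, -21, 0], 0, 1], [[20, -21, 0], 0, 1], [[20, -21, 0], 0, 1], [[20, -21, 0], 0, 1], [[20, -21, 0], 0, 1], [[10, -16, 0], 0, 1], [[0, 0, 0], 0, 1], [[0, 0, 0], 0, 1]])

```text
time: 2.1
tcp_pos: [527.1, -174.2, 231.0]
orientation: [-0.0, 0.999, 0.049, -0.0]
ft_force: [0.1, -0.8, -0.6]
gripper_width: 85.5
gripper_force: 0.0
```

>>> play_rows(series=[[[9, -10, 10], 0, 1], [[9, -9.5, 20], 0, 1], [[0, 0, 25], 0, 1], [[0, 0, 25], 0, 1], [[0, 0, 25], 0, 1], [[0, 0, 25], 0, 1], [[0, 0, 20], 0, 1], [[0, 0, 10], 0, 1], [[0, 0, 0], 0, 1], [[0, 0, 0], 0, 1]])

```text
time: 2.93
tcp_pos: [542.8, -155.9, 71.5]
orientation: [0.0, 0.999, 0.046, -0.0]
ft_force: [1.1, -0.3, 0.0]
gripper_width: 85.2
gripper_force: 0.0
```

```bash
python3 - <<'E'
from h import *
print(ctrl.state()['tcp_pos'])
p,d=snap('side','s1')
cv2.imwrite('pics/s1c.png',cv2.resize(p[160:340,230:430,::-1],None,fx=3,fy=3,interpolation=cv2.INTER_CUBIC))
W=world('side',d);blobs('side',W,28,40,(290,280,340,330))
E
```

```text
[ 542.81625055 -155.93883538   71.53198292]
side (28, 40) px [313. 295.] n 224 circ [ 542.6 -152.4] 14.6 mean [ 541.  -153.    32.6] mid [ 541.6 -152.6]
```

View pics/s1c.png

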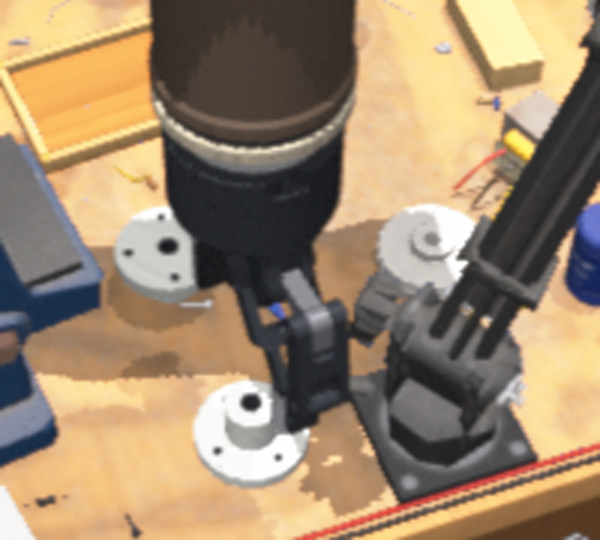

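The hub is at crop (250,420) and the near finger at about (320,400), so I'll project the expected fingertip positions to compare.

```bash
python3 - <<'E'
from h import *
K,R,o=cam('side')
for P in([543,-156,71.5],[547,-198,84],[538,-113,84],[543,-153,34]):
    c=R.T@(np.array(P)-o);u=K@(c/c[2]);print(P,u[:2].round(), 'crop',((u[:2]-[230,160])*3).round())
d=np.load('pics/s1.npz')['d'];W=world('side',d)
m=(W[...,2]>70)&(W[...,2]<110)&(abs(W[...,0]-543)<40)&(W[...,1]<-120)&(W[...,1]>-240)
print(m.sum(),W[m].min(0),W[m].max(0),W[m].mean(0))
low=W[m];low=low[low[:,2]<85];print(len(low),low.min(0),low.max(0))
E
```

```text
[543, -156, 71.5] [315. 281.] crop [255. 363.]
[547, -198, 84] [328. 299.] crop [293. 416.]
[538, -113, 84] [302. 254.] crop [216. 283.]
[543, -153, 34] [314. 294.] crop [253. 401.]
101 [ 535.32672137 -212.85792662   84.21793737] [ 554.38234873 -200.55294206  109.6937283 ] [ 541.70461553 -207.95993562   98.55203292]
1 [ 540.6525497  -205.11853502   84.21793737] [ 540.6525497  -205.11853502   84.21793737]
```

>>> play_rows(series=[[[0.5, -2.9, 10], 0, 1], [[0, 0, 14], 0, 1], [[0, 0, 14], 0, 1], [[0, 0, 12], 0, 1], [[0, 0, 7], 0, 1], [[0, 0, 0], 0, 1], [[0, 0, 0], 0, 0.6], [[0, 0, 0], 0, 0.2], [[0, 0, 0], 0, 0.2], [[0, 0, 0], 0, 0.2], [[0, 0, 0], 0, 0.2], [[0, 0, 0], 0, 0.2]], grip_force=40)

```text
time: 3.98
tcp_pos: [543.7, -152.7, 15.0]
orientation: [0.0, 0.999, 0.046, 0.0]
ft_force: [-1.3, -0.7, 5.8]
gripper_width: 26.8
gripper_force: 39.1
```

>>> play_rows(series=[[[0, 0, 0], 0, 0.1], [[0, 0, 0], 0, 0.1], [[0, 0, 0], 0, 0.1], [[0, 0, 0], 0, 0.1]])

```text
time: 4.32
tcp_pos: [543.7, -152.7, 15.0]
orientation: [0.0, 0.999, 0.046, 0.0]
ft_force: [-0.0, -0.2, 6.1]
gripper_width: 26.4
gripper_force: 39.2
```

>>> play_rows(series=[[[0, 0, -4], 0, 0.1], [[0, 0, -10], 0, 0.1], [[0, 0, -16], 0, 0.1], [[0, 0, -20], 0, 0.1], [[0, 0, -16], 0, 0.1], [[0, 0, -8], 0, 0.1], [[0, -8, 0], 0, 0.1], [[0, -14, 0], 0, 0.1], [[0, -20, 0], 0, 0.1], [[0, -20, 0], 0, 0.1], [[0, -20, 0], 0, 0.1], [[0, -20, 0], 0, 0.1]])

```text
time: 5.32
tcp_pos: [532.9, -49.4, 87.3]
orientation: [-0.0, 0.999, 0.046, -0.001]
ft_force: [0.3, 0.6, -0.5]
gripper_width: 26.4
gripper_force: 39.4
```

>>> play_rows(series=[[[0, -20, 0], 0, 0.1], [[0, -20, 0], 0, 0.1], [[0, -20, 0], 0, 0.1], [[0, -20, 0], 0, 0.1], [[0, -20, 0], 0, 0.1], [[0, -20, 0], 0, 0.1], [[0, -20, 0], 0, 0.1], [[1, -16, 0], 0, 0.1], [[1, -10, 0], 0, 0.1], [[0, 0, 0], 0, 0.1], [[0, 0, 0], 0, 0.1], [[0, 0, 0], 0, 0.1]])

```text
time: 6.32
tcp_pos: [520.6, 113.3, 87.9]
orientation: [0.0, 0.999, 0.045, -0.0]
ft_force: [-0.0, 0.2, -1.7]
gripper_width: 26.4
gripper_force: 39.5
```

```bash
python3 - <<'E'
from h import *
print(ctrl.state()['tcp_pos'],ctrl.state()['gripper_width'])
p,d=snap('side','s2')
cv2.imwrite('pics/s2c.png',cv2.resize(p[100:260,200:400,::-1],None,fx=3.5,fy=3.5,interpolation=cv2.INTER_CUBIC))
W=world('side',d)
m=(W[...,2]>60)&(W[...,2]<100)&(abs(W[...,0]-521)<50)&(abs(W[...,1]-114)<60)
print(m.sum(),W[m].min(0),W[m].max(0))
# disc top points
q=W[m];q=q[q[:,2]<100];c,r=cv2.minEnclosingCircle(q[(q[:,2]<93)][:,:2].astype(np.float32));print(c,r)
E
```

```text
[520.55326794 113.26435003  87.89688257] 26.360191762927403
548 [489.72779089  82.06061563  71.17673604] [549.07379098 138.80267804  99.76312694]
(518.539794921875, 112.10035705566406) 31.25848960876465
```

View pics/s2c.png

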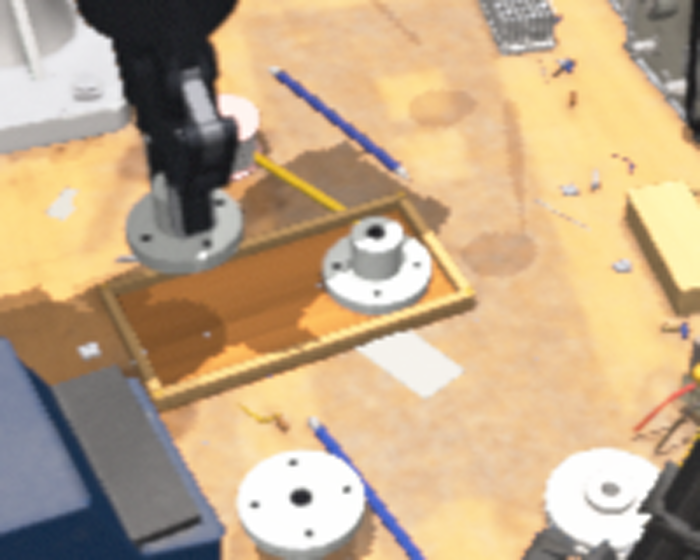

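>>> play_rows(series=[[[1, 0, 6], 0, 0.1], [[0, 0, 12], 0, 0.1], [[0, 0, 12], 0, 0.1], [[0, 0, 12], 0, 0.1], [[0, 0, 10], 0, 0.1], [[0, 0, 6], 0, 0.1], [[0, 0, 4], 0, 0.1], [[0, 0, 0], 0, 0.1], [[0, 0, 0], 0, 0.1], [[0, 0, 0], 0, 0.1]])

```text
time: 7.2
tcp_pos: [522.1, 114.7, 26.7]
orientation: [-0.0, 0.999, 0.046, 0.0]
ft_force: [0.3, 0.5, -0.8]
gripper_width: 26.4
gripper_force: 39.5
```

>>> play_rows(series=[[[0, 0, 3], 0, 0.1], [[0, 0, 2], 0, 0.1], [[0, 0, 0], 0, 0.1], [[0, 0, 0], 0, 0.1]])

```text
time: 7.53
tcp_pos: [521.7, 114.6, 21.3]
orientation: [0.0, 0.999, 0.046, -0.0]
ft_force: [-0.4, -0.2, -1.0]
gripper_width: 26.8
gripper_force: 39.5
```

>>> play_rows(series=[[[0, 0, 1.5], 0, 0.1], [[0, 0, 1], 0, 0.1], [[0, 0, 0], 0, 0.1], [[0, 0, 0], 0, 0.1]])

```text
time: 7.87
tcp_pos: [521.8, 114.7, 19.0]
orientation: [0.0, 0.999, 0.046, 0.0]
ft_force: [-1.1, -0.7, 3.6]
gripper_width: 26.7
gripper_force: 39.9
```

>>> play_rows(series=[[[0, 0, 0], 0, 0.4], [[0, 0, 0], 0, 0.5], [[0, 0, 0], 0, 0.6], [[0, 0, 0], 0, 0.7], [[0, 0, -5], 0, 0.7], [[0, 0, -15], 0, 0.8], [[0, 0, -25], 0, 1], [[0, 0, -25], 0, 1], [[0, 0, -20], 0, 1], [[0, 0, -10], 0, 1], [[0, 10, 0], 0, 1], [[0, 20, 0], 0, 1]])

```text
time: 8.87
tcp_pos: [524.4, 86.5, 119.0]
orientation: [-0.001, 0.999, 0.048, 0.001]
ft_force: [0.8, 0.4, -1.2]
gripper_width: 85.1
gripper_force: 0.0
```

>>> play_rows(series=[[[0, 25, 0], 0, 1], [[0, 25, 0], 0, 1], [[0, 25, 0], 0, 1], [[0, 20, 0], 0, 1], [[0, 15, 0], 0, 1], [[0, 10, 0], 0, 1], [[0, 0, 0], 0, 1], [[0, 0, 0], 0, 1]])

```text
time: 9.53
tcp_pos: [535.0, -35.0, 118.0]
orientation: [-0.0, 0.999, 0.045, -0.001]
ft_force: [0.5, 0.4, -0.4]
gripper_width: 85.6
gripper_force: 0.0
```

```bash
python3 - <<'E'
from h import *
print(ctrl.state()['tcp_pos'])
for n,rois in(('side',((220,140,340,210),(250,215,325,275))),('top',((225,140,300,255),))):
    p,d=snap(n,n+'3');W=world(n,d)
    for r in rois: blobs(n,W,30,45,r)
p=np.load('pics/side3.npz')['p']
cv2.imwrite('pics/s3c.png',cv2.resize(p[130:290,200:400,::-1],None,fx=3.5,fy=3.5,interpolation=cv2.INTER_CUBIC))
E
```

```text
[534.97677729 -34.95606557 117.9834569 ]
side (30, 45) px [308. 167.] n 126 circ [625.4 119.5] 15.5 mean [624.3 117.1  36.1] mid [623.4 119.5]
side (30, 45) px [255. 182.] n 157 circ [519.4 113.6] 15.4 mean [520.4 111.6  35.9] mid [520.5 113.3]
side (30, 45) px [286. 243.] n 804 circ [531.9 -40.9] 31.0 mean [532.  -42.3  32.7] mid [532.2 -41.2]
top (30, 45) px [257. 174.] n 158 circ [625.2 116.5] 14.0 mean [624.7 116.1  37.4] mid [624.9 116.3]
top (30, 45) px [258. 225.] n 161 circ [522.2 111.9] 13.8 mean [521.9 111.7  37.3] mid [522.1 112. ]
```

View pics/s3c.png

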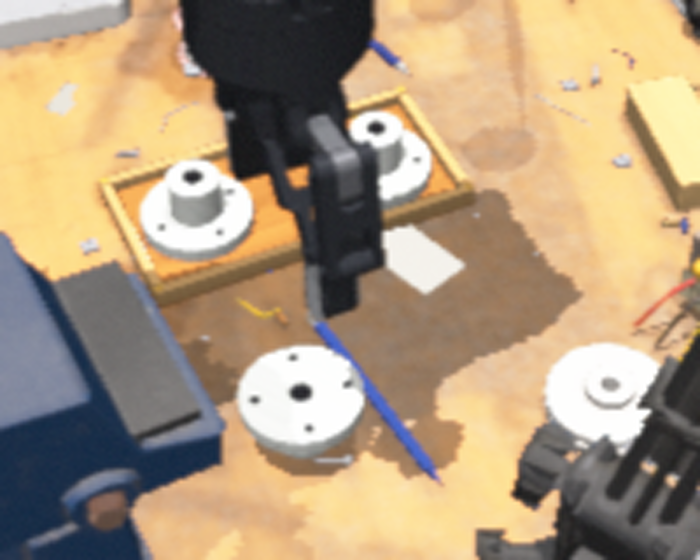

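Flange one sits flat at the tray's -x end. Next is the hub-down flange. I'll turn to yaw 0 for vise clearance.

>>> play_rows(series=[[[0, 0, 0], 0.09, 1], [[-1.5, 7.5, 10], 0, 1], [[0, 0, 18], 0, 1], [[0, 0, 20], 0, 1], [[0, 0, 20], 0, 1], [[0, 0, 18], 0, 1], [[0, 0, 14], 0, 1], [[0, 0, 10], 0, 1], [[0, 0, 3], 0, 1], [[0, 0, 0], 0, 1], [[0, 0, 0], 0, 1]])

```text
time: 10.55
tcp_pos: [534.2, -42.1, 6.1]
orientation: [-0.0, 1.0, 0.001, 0.0]
ft_force: [0.4, 1.4, -0.5]
gripper_width: 85.2
gripper_force: 0.0
```

>>> play_rows(series=[[[-0.5, 0, 0], 0, 0.8], [[0, 0, 0], 0, 0.6], [[0, 0, 0], 0, 0.5], [[0, 0, 0], 0, 0.5], [[0, 0, 0], 0, 0.5], [[0, 0, 0], 0, 0.5], [[0, 0, 0], 0, 0.5]], grip_force=50)

```text
time: 11.13
tcp_pos: [534.1, -42.3, 7.1]
orientation: [0.0, 1.0, 0.001, 0.001]
ft_force: [-1.7, 0.7, 7.1]
gripper_width: 57.8
gripper_force: 51.9
```

>>> play_rows(series=[[[0, 0, -4], 0, 0.5], [[0, 0, -8], 0, 0.5], [[0, 0, -14], 0, 0.5], [[0, 0, -18], 0, 0.5], [[0, 0, -14], 0, 0.5], [[0, 0, -8], 0, 0.5], [[0, 0, -4], -0.045, 0.5], [[0, 0, 0], -0.045, 0.5], [[0, 0, 0], 0, 0.5], [[0, 0, 0], 0, 0.5]])

```text
time: 11.97
tcp_pos: [533.4, -42.3, 75.9]
orientation: [-0.0, 0.999, 0.045, 0.0]
ft_force: [-0.5, -0.6, -1.4]
gripper_width: 58.0
gripper_force: 53.7
```

```bash
python3 - <<'E'
from h import *
s=ctrl.state();print(s['tcp_pos'],s['gripper_width'])
p,d=snap('side','s4');W=world('side',d)
cv2.imwrite('pics/s4c.png',cv2.resize(p[130:290,200:400,::-1],None,fx=3.5,fy=3.5,interpolation=cv2.INTER_CUBIC))
m=(W[...,2]>92)&(W[...,2]<112)&(abs(W[...,0]-534)<36)&(W[...,1]>-80)&(W[...,1]<-5)
Q=W[m];Q=Q[abs(Q[:,2]-np.median(Q[:,2]))<10];A=np.c_[Q[:,:2]-Q[:,:2].mean(0),np.ones(len(Q))];print(len(Q),np.linalg.lstsq(A,Q[:,2],rcond=None)[0],Q.min(0),Q.max(0))
E
```

```text
[533.37552829 -42.34522425  75.91358934] 58.04526569705656
526 [3.81508100e-02 4.75035866e-02 1.01127693e+02] [501.82504848 -79.98061503  92.0310387 ] [550.58028756  -7.30604265 111.08166142]
```

View pics/s4c.png

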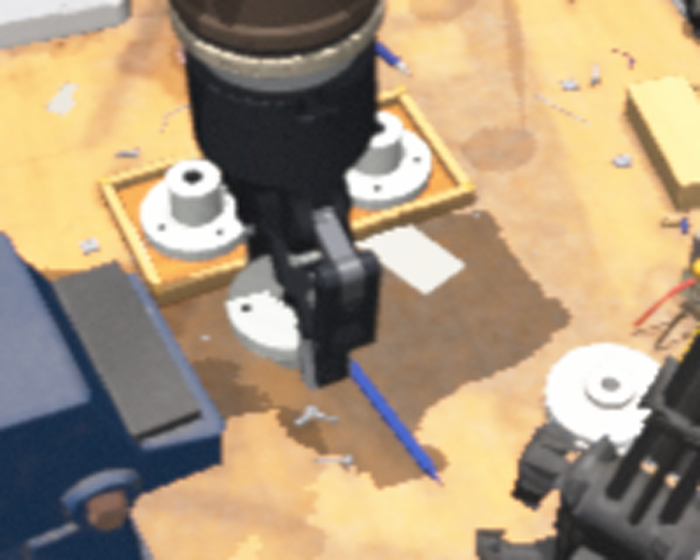

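The flange is held level. Moving over the middle place.

>>> play_rows(series=[[[2, -6, 0], 0, 0.5], [[4, -12, 0], 0, 0.5], [[6, -16, 0], 0, 0.5], [[6, -18, 0], 0, 0.5], [[6, -18, 0], 0, 0.5], [[6, -18, 0], 0, 0.5], [[6, -18, 0], 0, 0.5], [[6, -18, 0], 0, 0.5], [[6, -15, 0], 0, 0.5], [[4, -10, 0], 0, 0.5], [[2, -5.6, 0], 0, 0.5], [[0, 0, 0], 0, 0.5]])

```text
time: 13.02
tcp_pos: [573.0, 118.8, 75.6]
orientation: [-0.0, 0.999, 0.047, -0.0]
ft_force: [0.1, -0.2, -1.1]
gripper_width: 58.5
gripper_force: 53.7
```

>>> play_rows(series=[[[0, 0, 0], 0, 0.5], [[0, 0, 8], 0, 0.5], [[0, 0, 8], 0, 0.5], [[0, 0, 5], 0, 0.5], [[0, 0, 0], 0, 0.5], [[0, 0, 0], 0, 0.5]])

```text
time: 13.52
tcp_pos: [572.6, 116.1, 54.1]
orientation: [0.0, 0.999, 0.046, -0.001]
ft_force: [0.6, 0.7, -0.3]
gripper_width: 58.0
gripper_force: 53.7
```

```bash
python3 - <<'E'
from h import *
s=ctrl.state();print(s['tcp_pos'],s['gripper_width'],s['ft_force'])
p,d=snap('side','s5');W=world('side',d)
cv2.imwrite('pics/s5c.png',cv2.resize(p[90:240,210:380,::-1],None,fx=4,fy=4,interpolation=cv2.INTER_CUBIC))
m=(W[...,2]>68)&(W[...,2]<90)&(abs(W[...,0]-573)<40)&(abs(W[...,1]-116)<34)
hsv=cv2.cvtColor(p,cv2.COLOR_RGB2HSV);m&=hsv[...,2]>90
Q=W[m];print(len(Q),Q.min(0),Q.max(0),cv2.minEnclosingCircle(Q[:,:2].astype(np.float32)))
blobs('side',W,30,45,(225,140,340,205),10)
E
```

```text
[572.62267887 116.09689222  54.05860328] 58.019395386927776 [ 0.6123389   0.73766375 -0.31242856]
311 [541.47298232  82.26007657  69.02728372] [581.05182827 149.57605217  88.88160742] ((566.627197265625, 116.38034057617188), 34.23737716674805)
side (30, 45) px [307. 167.] n 143 circ [624.7 117.7] 15.5 mean [623.3 116.3  35.8] mid [623.3 117.8]
side (30, 45) px [255. 182.] n 157 circ [520.5 113.4] 15.3 mean [520.2 111.6  36. ] mid [520.3 113.6]
```

View pics/s5c.png

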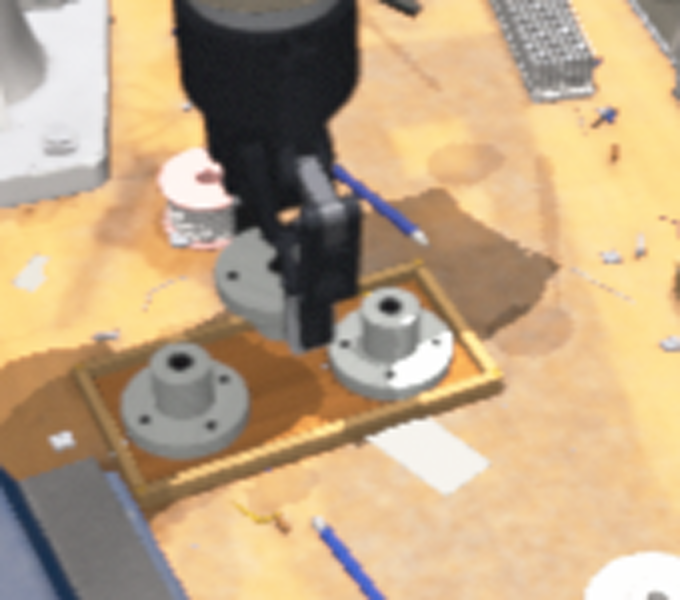

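>>> play_rows(series=[[[0.5, 0, 4], 0, 0.5], [[0, 0, 6], 0, 0.5], [[0, 0, 6], 0, 0.5], [[0, 0, 6], 0, 0.5], [[0, 0, 6], 0, 0.5], [[0, 0, 5], 0, 0.5], [[0, 0, 3], 0, 0.5], [[0, 0, 0], 0, 0.5], [[0, 0, 0], 0, 0.5], [[0, 0, 0], 0, 0.5]])

```text
time: 14.4
tcp_pos: [573.8, 116.8, 19.0]
orientation: [-0.0, 0.999, 0.046, 0.0]
ft_force: [-0.6, 0.3, -1.4]
gripper_width: 58.6
gripper_force: 53.7
```

>>> play_rows(series=[[[0, 0, 3], 0, 0.5], [[0, 0, 2.5], 0, 0.5], [[0, 0, 0], 0, 0.5], [[0, 0, 0], 0, 0.5], [[0, 0, 0], 0, 0.5]])

```text
time: 14.82
tcp_pos: [573.6, 116.7, 13.3]
orientation: [0.0, 0.999, 0.046, 0.0]
ft_force: [-0.1, -0.9, -1.5]
gripper_width: 58.3
gripper_force: 53.7
```

>>> play_rows(series=[[[0, 0, 1.5], 0, 0.5], [[0, 0, 1], 0, 0.5], [[0, 0, 0], 0, 0.5], [[0, 0, 0], 0, 0.5], [[0, 0, 0], 0, 0.5]])

```text
time: 15.23
tcp_pos: [573.8, 116.7, 11.1]
orientation: [0.0, 0.999, 0.046, 0.0]
ft_force: [-0.8, -0.9, 5.2]
gripper_width: 58.3
gripper_force: 54.1
```

Contact came at the expected height, so I'll release, rise and back off.

>>> play_rows(series=[[[0, 0, 0], 0, 0.75], [[0, 0, 0], 0, 0.8], [[0, 0, 0], 0, 0.9], [[0, 0, 0], 0, 1], [[0, 0, 0], 0, 1], [[0, 0, 0], 0, 1], [[0, 0, -6], 0, 1], [[0, 0, -15], 0, 1], [[0, 0, -20], 0, 1], [[0, 0, -20], 0, 1], [[0, 0, -15], 0, 1], [[0, 0, -6], 0, 1]])

```text
time: 16.23
tcp_pos: [574.9, 117.1, 95.6]
orientation: [-0.0, 0.999, 0.046, 0.002]
ft_force: [0.8, 0.6, 0.0]
gripper_width: 85.3
gripper_force: 0.0
```

>>> play_rows(series=[[[0, 8, 0], 0, 1], [[0, 20, 0], 0, 1], [[0, 25, 0], 0, 1], [[0, 25, 0], 0, 1], [[0, 25, 0], 0, 1], [[0, 25, 0], 0, 1], [[0, 25, 0], 0, 1], [[0, 20, 0], 0, 1], [[0, 8, 0], 0, 1], [[0, 0, 0], 0, 1], [[0, 0, 0], 0, 1]])

```text
time: 17.15
tcp_pos: [589.7, -63.0, 92.1]
orientation: [-0.0, 0.999, 0.046, -0.001]
ft_force: [0.4, 0.2, -1.0]
gripper_width: 85.4
gripper_force: 0.0
```

```bash
python3 - <<'E'
from h import *
s=ctrl.state();print(s['time'],s['tcp_pos'])
for n,roi in(('side',(220,130,345,215)),('top',(225,140,300,255))):
    p,d=snap(n,n+'6');W=world(n,d)
    for cx,cy,r,z in((573,116,27,34),(521,113,12,34),(624.5,116.5,12,34)):
        m=(np.hypot(W[...,0]-cx,W[...,1]-cy)<r)&(W[...,2]>25)
        Q=W[m];A=np.c_[Q[:,:2]-[cx,cy],np.ones(len(Q))];print(n,cx,len(Q),np.linalg.lstsq(A,Q[:,2],rcond=None)[0].round(3))
    blobs(n,W,27,48,roi)
    if n=='side': cv2.imwrite('pics/s6c.png',cv2.resize(p[110:230,210:370,::-1],None,fx=4.5,fy=4.5,interpolation=cv2.INTER_CUBIC))
E
```

```text
17.15 [589.70072484 -63.04822477  92.09146482]
side 573 456 [-4.0000e-03  2.0000e-03  3.6699e+01]
side 521 115 [ 0.043  0.248 35.928]
side 624.5 0 [0. 0. 0.]
side (27, 48) px [270. 134.] n 20 circ [588.6 246.9] 11.9 mean [585.8 246.3  27.8] mid [584.9 246.9]
side (27, 48) px [282. 175.] n 648 circ [571.2 116. ] 31.2 mean [571.3 112.3  36. ] mid [571.9 116.2]
side (27, 48) px [255. 182.] n 171 circ [520.9 113.4] 14.3 mean [519.9 111.   35.3] mid [520.5 113.3]
top 573 564 [-7.0000e-03 -1.0000e-03  3.7659e+01]
top 521 113 [1.2000e-02 2.4000e-02 3.7735e+01]
top 624.5 108 [ 7.0000e-03 -1.8000e-02  3.7716e+01]
top (27, 48) px [257. 174.] n 161 circ [625.3 116.5] 14.1 mean [624.6 115.8  37.3] mid [624.9 116.2]
top (27, 48) px [257. 199.] n 700 circ [573.6 114.3] 29.9 mean [573.  113.7  37.5] mid [572.9 113.8]
top (27, 48) px [258. 225.] n 164 circ [521.9 112.2] 14.0 mean [521.8 111.4  37.2] mid [522.  112.5]
```

View pics/s6c.png

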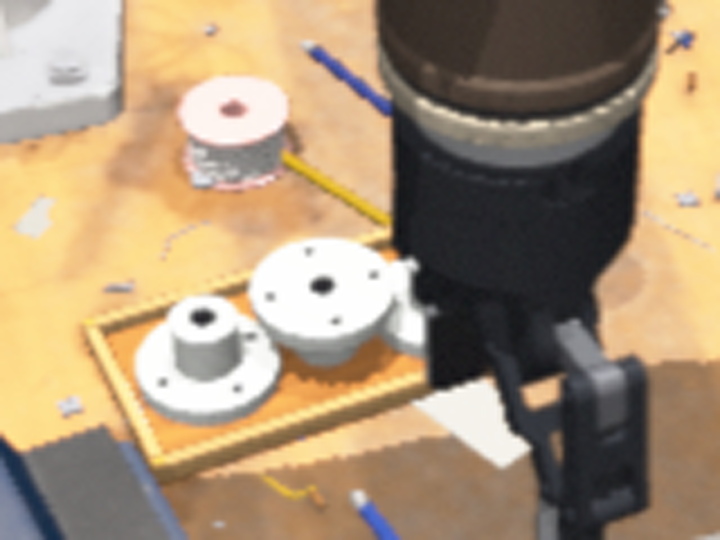

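All three tops are level at about 37.7 mm (4 + 34), in line, with the middle hub down and the gripper clear.

```bash
python3 -c "
from bench import ctrl
print(ctrl.finish_job())"
```

```text
the job is handed in; nothing more can be done
None
```

The job is handed in: the tray holds hub up, hub down, hub up in a row, with all three tops measured level at about 37.7 mm (flat on the floor), let go with the gripper clear, at 17 s of the 48 s limit.

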